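# Click the hand grinder home in its rail socket

## Robot

A 6-joint arm with a two-finger parallel gripper is mounted at the origin on the work surface. World frame = base frame: x ahead of the robot, y to its left, z up, the work surface at z = 0. Lengths are in m, angles in rad, forces in N, time in s.
With the tool pointing down it reaches from about 0.25 to 0.775 m from the base axis. Payload 4 kg.
Tool frame: the origin (TCP) lies midway between the tips of the shut fingers; the grasp point (between the pads) lies 19 mm behind it; z points along the fingers, y is the direction in which the jaws open and shut (so a half turn about z gives the same grasp; the last joint's range is limited). The gripper opens to 85 mm and grips with 20 to 120 N. Pads are 22 mm wide; open, the fingers measure 114 mm over their backs; the gripper's body (76 mm by 85 mm) begins 54 mm behind the grasp point. The pads swing forward as they close: fully open they stand 13 mm farther back than shut.
Start: joints at [-1.288, 0.087, 1.371, -0, 1.684, -0.103], TCP at [0.207, -0.51, 0.231] pointing down, gripper open.
Joint ranges: [-3.1, 3.1], [-0.76, 2.03], [0.27, 2.55], [-1.08, 4.22], [0.17, 2.65], [-2.57, 2.57]. Speed limits (rad/s): [2.79, 2.79, 3.14, 3.14, 3.14, 3.14].

## Interface

Orientations are given as a unit quaternion [w, x, y, z].
In Python, from workcell import arm gives the robot as it stands.
- The arm moves only by the tool apply_moves, never from a script. Its argument "moves" is a list of rows, each a list of 3 entries, a list of its own where there are three numbers: the finger opening in mm, from 0 to 85.4, then the shift along the tool's x, y, z in mm, then the turn about the tool's z in degrees. In form: [[grip, [dx, dy, dz], roll], ...]. A call has 1 to 12 rows; each row shifts and turns the commanded pose from where the row before left it, along the tool's axes as they then stand; what a row does not reach is not made up. A row lasts 1/8 s, in which the tool goes at most 62.5 mm and 10.7 degrees, less where a joint would pass 70% of its speed; a pose out of reach is approached as far as the arm can. A call with a gripper value outside its range is refused whole. The fingers move at their own pace and stop on an object; "grip_force" is the grip in N (left out, the last holds). Time passes only in rows, so rows that do not move let the fingers close. It gives the time, the measured TCP pose, the force and the opening at its end, in the units of the state.
- arm.get_obs(): the state, without advancing time (a new reading comes with each control period).
- arm.camera(name): name is "scene" or "top" or "wrist"; returns a dict with "img" (420x560x3 uint8, red, green, blue), "intrinsics" (3x3 intrinsics, pixels), "rvec" (rotation vector, rad) and "tvec" (3), from world to camera coordinates, as OpenCV has them. Camera axes: x right, y down, z forward; pixel columns grow to the right and rows downward; lengths in m; the calibration is good to about 2 mm. A picture is of the moment at which its call begins. There is no depth.
- arm.finish_job(): hands the job in, once; it reports no verdict.
The state is a dict: "t": time; "q": joint angles; "qd": joint speeds; "joint_torque": joint torques, N m; "tcp_pos": TCP position; "tcp_rot": TCP orientation; "wrist_force": force on the tool from outside, world axes, zero at the start; "wrist_torque": the same for the moment, N m; "grip_width": finger opening in m.
Only numpy, scipy, OpenCV 4.12 (cv2) and the standard library are available. Lean on these libraries where they do the work, as an engineer would, in place of code of your own. Each camera call takes 0.05 s, during which the arm holds its last target.

## Task

Put the hand grinder away: pick it up, lower it upright, foot first, into the round spring-hung socket on the little rail, and press it gently straight down until it clicks past the sprung side ball and sits fully home, then let go. Leave the carafe, the filter holder, the scoop and the lid where they are.

Things in the scene. Friction and masses are not known exactly. Their poses are not given: they have to be found in the camera images.
- grinder: slim steel hand grinder, loose, about 0.28 kg: a round cylinder 42 mm wide, 124 mm tall (steel wall 18 to 104 mm up, then a black cap). Origin: centre of its underside; z up. Starts standing; yaw does not matter. Foot: 35 mm wide below, chamfered out to 42 mm at 3.5 mm height; a rim up to 7 mm; then a V groove, 4.5 mm deep, up to 17.5 mm, which the ball snaps into.
- dock: low steel rail stand fixed to the work surface: base plate 130 x 170 x 8 mm, two posts and a 12 mm bar (top 72 mm up) 60 mm from the socket axis on its +x side. An open round metal cup, the socket, hangs in front of the bar on a spring clip. Origin: on the socket's vertical axis at the work surface; z up, y along the bar. A sprung ball (14 mm) pokes 4 mm into the bore from the +y side.
- dock_axis (a point): point on the socket's axis 60 mm above the dock's origin, fixed to the stand. The clip may sit higher or lower (not shown by any listed pose), so the socket's height is known only roughly: floor 35 to 63 mm above the dock's origin; ball 11 mm and rim 42 mm above the floor. Bore 43.6 mm wide, flared to 58 mm at the rim over the top 10 mm. Over 25 N on the floor is too rough.
- dock_ball (a point): point on the dock's +y side of the axis, 25 mm out, 60 mm up: the ball lies above or below it. The foot meets the ball 12 mm short of the floor. The socket is spring-hung and sinks under load, up to 18 mm, so going down is not yet going in. At about 9 to 15 N of push the ball lets the foot by: the force drops suddenly (the click). Not clicked, it stands 10 mm proud and loose.
- dripper: white ceramic filter holder, a cone 108 mm wide and 78 mm high on a 96 mm disc, with a small loop handle to its +x side (72 mm from the axis); loose bystander. Origin: centre of its underside
- carafe: glass carafe, 112 mm wide, 130 mm high, with a cork band at the neck; loose bystander. Origin: centre of its underside
- lid: shallow blue silicone lid, 88 mm wide, 14 mm high, lying upturned; loose bystander. Origin: centre of its underside
- scoop: steel scoop, 150 mm long, lying along its x axis; loose bystander. Origin: under its middle

How it is judged:
On the way, in this order (a step that is already met when the one before it is completed fails the run):
1. the grinder is picked up, clear of the work surface and above the socket's height (height (world z) of grinder above 0.076 m and contact force between the fingers and grinder above 0.5 N), for 0.1 s.
2. the grinder's foot is lowered upright on the socket's axis by the gripper (z of grinder in the frame of dock below 0.07 m and horizontal distance between grinder and dock_axis below 0.004 m and angle between grinder's own z axis and vertical below 0.12 rad and contact force between the fingers and grinder above 0.5 N), for 0.1 s.
At the end, for the whole second after the job is handed in: The grinder is clicked past the ball: it stands upright (within 0.06 rad) with its foot resting on the socket's floor, within 3 mm of the socket's axis, at rest and let go, the socket risen on its spring. The bystanders are where they were (within 15 mm) (contact force between grinder and socket_floor above 0.3 N and z of grinder in the frame of dock between 0.033 and 0.066 m and horizontal distance between grinder and dock_axis below 0.003 m and angle between grinder's own z axis and vertical below 0.06 rad and linear speed of grinder below 0.01 m/s); the robot touches nothing.
It fails at once if the grinder's foot is pressed on to the socket's floor with more than 25 N (contact force between grinder and socket_floor above 25 N).
It fails at once if the grinder is knocked over (angle between grinder's own z axis and vertical above 0.7 rad).
It fails at once if a bystander is moved by more than 15 mm (distance of any of dripper, carafe, lid, scoop from where it was at the start of the episode above 0.015 m).
It also fails if it takes over 64 s, if anything falls off the work surface, if the arm or the gripper's body presses on something with over 40 N, if the wrist force passes 120 N, or if a joint passes its speed limit or range.

## Working session

There is one attempt and no reset: what is moved stays moved. The work goes in short steps, Python scripts to look and compute and a tool call to move; the robot and the scene stay as the last step left them, time stands still between calls to the robot, and variables do not carry over. Pictures are saved under pics/ and viewed, and the job is handed in when it is done.

Besides the shell and the picture viewer there is one more tool, called after ">>>" in YAML: its name, and indented under it one key for each argument. apply_moves: Moves the arm, as the interface text tells. Its arguments: {"type":"object","properties":{"moves":{"type":"array","items":{"type":"array"}},"grip_force":{"type":"number"}},"required":["moves"]}

```bash
mkdir -p pics; ls
python3 - <<'E'
from workcell import arm
import cv2
for n in ("scene","top","wrist"):
    c=arm.camera(n); cv2.imwrite(f"pics/{n}0.png",c["img"][:,:,::-1]); print(n,c["intrinsics"].tolist(),c["rvec"],c["tvec"])
o=arm.get_obs(); print(o)
E
```

```text
pics
scene [[426.43164991423833, 0.0, 279.8955324830134], [0.0, 426.43164991423833, 213.09126546948042], [0.0, 0.0, 1.0]] [ 0.89695612  2.64321584 -0.88128068] [ 0.48833663 -0.27016305  1.58229841]
top [[471.96687210966246, 0.0, 281.52131502450027], [0.0, 471.96687210966246, 203.54138478920083], [0.0, 0.0, 1.0]] [ 2.19286997 -2.12896035  0.09691403] [0.00781568 0.62717145 1.4375767 ]
wrist [[340.53191070788915, 0.0, 280.1975638047459], [0.0, 340.53191070788915, 210.63420976568887], [0.0, 0.0, 1.0]] [-2.38185591  1.60317082  0.25565461] [-0.54866434 -0.04058077  0.38055027]
{'t': 0.15, 'q': array([-1.28808178e+00,  8.77810111e-02,  1.37193817e+00,  5.63859654e-06,
        1.68360922e+00, -1.03097746e-01]), 'qd': array([-6.15732239e-04, -1.85565890e-03, -5.76394866e-03,  7.41000005e-05,
       -1.76679999e-04, -1.99653484e-03]), 'joint_torque': array([ 1.88986771e-03, -3.52374494e+01, -3.13679659e+01, -1.53498759e-04,
        8.07208620e-03,  2.34733683e-06]), 'tcp_pos': array([ 0.20685903, -0.5091895 ,  0.23039456]), 'tcp_rot': array([-8.64627473e-04,  9.81450808e-01,  1.91712176e-01, -7.50472617e-05]), 'wrist_force': array([-0.27841194,  0.49289398,  0.00916521]), 'wrist_torque': array([-0.02758592, -0.02448378, -0.01321015]), 'grip_width': 0.08558950865744831}
```

View pics/scene0.png

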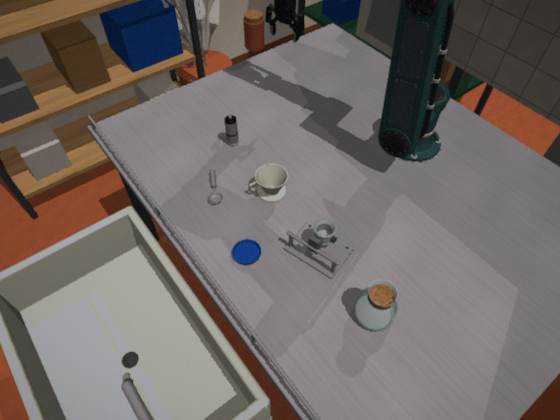

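View pics/top0.png

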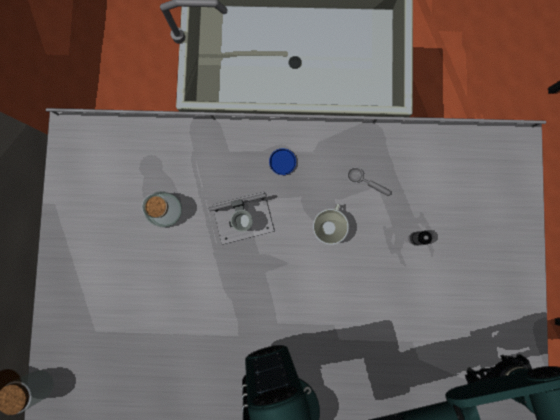

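View pics/wrist0.png

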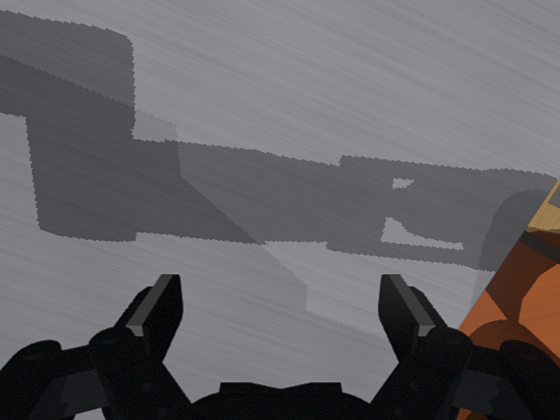

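The scene view shows the grinder at about (231,130), the dock socket at (323,232), the dripper at (270,183) and the carafe at (377,300). In the top view the grinder is at (424,238) and the socket at (242,219). I'll zoom in on these.

```bash
cat > h.py <<'E'
import numpy as np, cv2
def ray(c,uv):
    R=cv2.Rodrigues(np.array(c["rvec"]))[0]; t=np.array(c["tvec"]).ravel()
    p=cv2.undistortPoints(np.array([[uv]],float),c["intrinsics"],None)[0,0]
    return -R.T@t, R.T@np.array([p[0],p[1],1.])
def plane(c,uv,z):
    o,d=ray(c,uv); return o+d*(z-o[2])/d[2]
def proj(c,P):
    return cv2.projectPoints(np.atleast_2d(np.array(P,float)),np.array(c["rvec"]),np.array(c["tvec"]),c["intrinsics"],None)[0][:,0]
def tri(c1,u1,c2,u2):
    o1,d1=ray(c1,u1);o2,d2=ray(c2,u2)
    s=np.linalg.lstsq(np.c_[d1,-d2],o2-o1,rcond=None)[0]
    a=o1+s[0]*d1;b=o2+s[1]*d2
    return (a+b)/2,np.linalg.norm(a-b)
E
python3 - <<'E'
import cv2,numpy as np
t=cv2.imread("pics/top0.png");s=cv2.imread("pics/scene0.png")
z=lambda i,x,y,w,h,k:cv2.resize(i[y:y+h,x:x+w],None,fx=k,fy=k,interpolation=cv2.INTER_CUBIC)
a=np.hstack([z(t,200,180,80,70,5),z(t,395,205,80,70,5)])
b=np.hstack([z(s,275,210,80,70,5),z(s,195,100,80,70,5)])
cv2.imwrite("pics/z0.png",cv2.resize(np.vstack([a,b]),(685,600)))
E
```

```text
(no output)
```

View pics/z0.png

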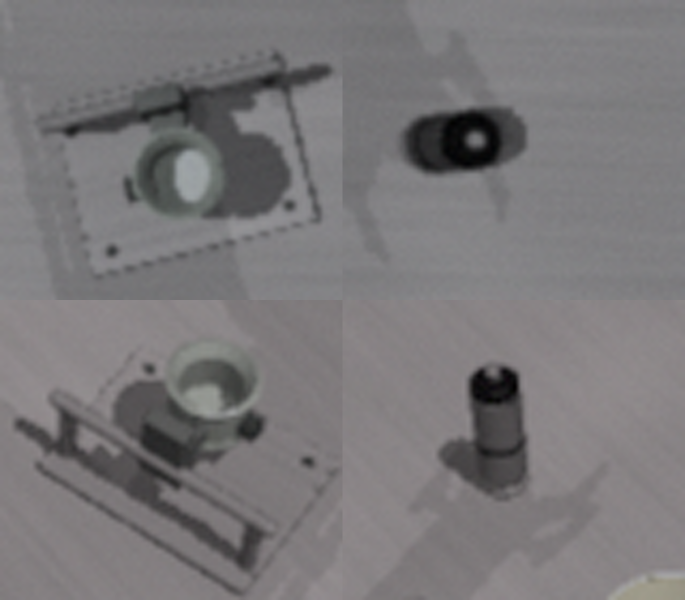

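Run:
```python
from workcell import arm
from h import *
T=arm.camera("top");S=arm.camera("scene")
k=4.283
f=lambda x,y,ox,oy:((x+.5)/k-.5+ox,(y+.5)/k-.5+oy)
rT=f(179,172,200,180); rS=f(212,378-300,275,210)
print("rim",tri(T,rT,S,rS),plane(T,rT,.09))
gT=f(472-342.5,138,395,205); gS=f(494-342.5,378-300,195,100)
print("grinder top",tri(T,gT,S,gS),plane(T,gT,.124),plane(S,gS,.124))
# base plate corners at z=.008 top cam (zoom)
for c in [(58,135),(283,55),(320,218),(97,275)]: print("plate",plane(T,f(*c,200,180),.008))
for c in [(40,124),(280,57)]: print("bar",plane(T,f(*c,200,180),.072))
for n,uv,z in [("dripper",(331,226),.07),("dripperhandle",(341,208),.04),("carafe",(155,206),.13),("lid",(283,162),.014),("scoop",(357,175),.01),("scoopend",(391,192),.01)]: print(n,plane(T,uv,z))
```

```text
rim (array([0.56844437, 0.14403226, 0.08854956]), np.float64(0.0005219433250344951)) [0.56852611 0.1436969  0.09      ]
grinder top (array([ 0.53268542, -0.39528223,  0.11109057]), np.float64(0.0008943502030779803)) [ 0.53247562 -0.39187411  0.124     ] [ 0.53998445 -0.38157726  0.124     ]
plate [0.59879835 0.24256951 0.008     ]
plate [0.66318256 0.07810155 0.008     ]
plate [0.54320078 0.04681201 0.008     ]
plate [0.49653313 0.20920913 0.008     ]
bar [0.60088527 0.24538308 0.072     ]
bar [0.65356366 0.07694863 0.072     ]
dripper [ 0.55900648 -0.12552158  0.07      ]
dripperhandle [ 0.61737214 -0.15801466  0.04      ]
carafe [0.59866557 0.39348203 0.13      ]
lid [0.76170638 0.02597202 0.014     ]
scoop [ 0.72710733 -0.21026515  0.01      ]
scoopend [ 0.6757237  -0.31827406  0.01      ]
```

```bash
cat >> h.py <<'E'
from scipy.spatial.transform import Rotation as Ro
def toolR(o):
    w,x,y,z=o["tcp_rot"]; return Ro.from_quat([x,y,z,w]).as_matrix()
def delta(o,target): return np.round(toolR(o).T@(np.array(target)-o["tcp_pos"])*1000,1)
E
python3 - <<'E'
from workcell import arm
from h import *
o=arm.get_obs();c=arm.camera("wrist")
R=cv2.Rodrigues(c["rvec"])[0];cp=-R.T@c["tvec"].ravel()
print("cam pos in tool",toolR(o).T@(cp-o["tcp_pos"]), "cam z in tool",toolR(o).T@R[2])
print(proj(c,o["tcp_pos"]),proj(c,o["tcp_pos"]-[0,0,.1]))
print(toolR(o))
print(delta(o,[.533,-.393,.26]))
E
```

```text
cam pos in tool [ 0.07879302 -0.00055489 -0.14334913] cam z in tool [-3.08915445e-01  3.31242548e-04  9.51089448e-01]
[[281.27509756 275.60535484]] [[280.95901487 210.33353262]]
[[ 9.26500656e-01  3.76293037e-01 -2.92111226e-04]
 [ 3.76293138e-01 -9.26500142e-01  9.80659937e-04]
 [ 9.83744140e-05 -1.01850152e-03 -9.99999476e-01]]
[345.9  14.9 -29.2]
```

>>> apply_moves:
  moves:
    - [85,[20,1,-10],0]
    - [85,[45,2,-20],0]
    - [85,[55,2,0],0]
    - [85,[55,2,0],0]
    - [85,[55,2,0],0]
    - [85,[50,2,0],0]
    - [85,[40,2,0],0]
    - [85,[20,1,0],0]
    - [85,[6,1,0],0]
    - [85,[0,0,0],0]

```text
t: 1.55
tcp_pos: [0.5327, -0.3937, 0.2615]
tcp_rot: [0.0, 0.982, 0.191, -0.0]
wrist_force: [-0.3, -1.0, -0.6]
grip_width: 0.085
```

Run:
```python
from workcell import arm
from h import *
c=arm.camera("wrist");cv2.imwrite("pics/w1.png",c["img"][:,:,::-1])
o=arm.get_obs();print(o["t"],o["tcp_pos"],o["tcp_rot"])
```

```text
1.6 [ 0.53226845 -0.39396522  0.26164862] [ 2.15304765e-04  9.81588336e-01  1.91008494e-01 -2.17726136e-04]
```

View pics/w1.png

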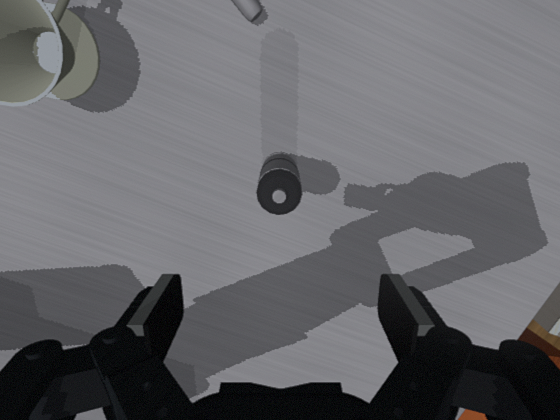

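The wrist view shows the cap as a dark disc at about (279,192), with a bright button at (279,197). I'll fit it.

Run:
```python
from workcell import arm
from h import *
im=cv2.imread("pics/w1.png");g=cv2.cvtColor(im,6)
sub=cv2.resize(im[140:230,230:350],None,fx=6,fy=6,interpolation=cv2.INTER_NEAREST);cv2.imwrite("pics/w1z.png",sub)
m=(g<60).astype(np.uint8);m[:140]=0;m[230:]=0;m[:,:240]=0;m[:,320:]=0
cs=max(cv2.findContours(m,0,1)[0],key=cv2.contourArea)
print(cv2.boundingRect(cs),cv2.minEnclosingCircle(cs))
c=arm.camera("wrist")
for uv in [(279,192),(279,197)]: print(plane(c,uv,.124),plane(c,uv,.127))
# expected projection of top outline for R=21
a=np.linspace(0,6.28,13)
```

```text
(257, 169, 45, 46) ((279.7083435058594, 190.25694274902344), 23.819398880004883)
[ 0.53559582 -0.39108301  0.124     ] [ 0.53633874 -0.39079193  0.127     ]
[ 0.53149236 -0.39273729  0.124     ] [ 0.5322791  -0.39242854  0.127     ]
```

View pics/w1z.png

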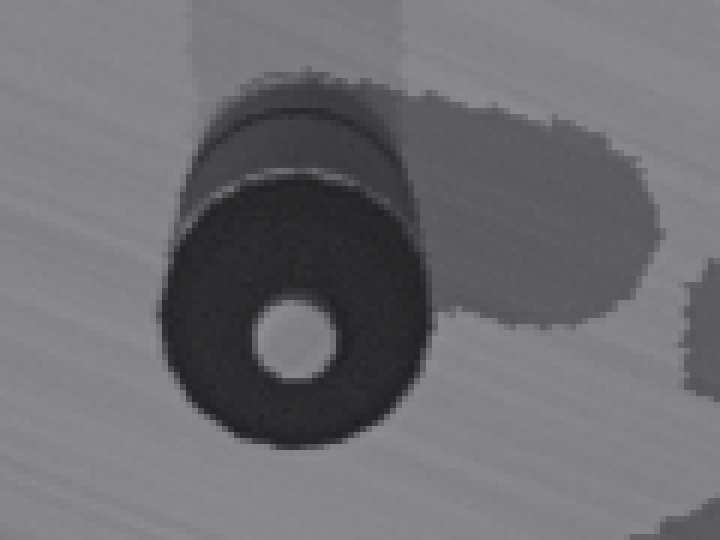

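Run:
```python
from workcell import arm
from h import *
t=arm.camera("top");s=arm.camera("scene")
z=lambda i,x,y,w,h,k:cv2.resize(i[y:y+h,x:x+w,::-1],None,fx=k,fy=k,interpolation=cv2.INTER_NEAREST)
cv2.imwrite("pics/z1.png",np.hstack([z(t["img"],405,218,36,40,11),z(s["img"],213,108,36,40,11)]))
```

```text
(no output)
```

View pics/z1.png

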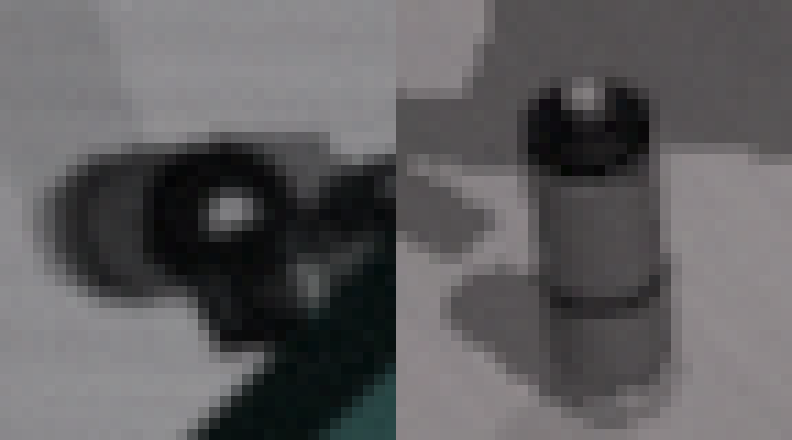

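Run:
```python
from workcell import arm
from h import *
t=arm.camera("top");s=arm.camera("scene");w=arm.camera("wrist")
bw,bs,bt=(278.8,196.2),(229.9,116.3),(425.9,236.8)
for a,b in [((w,bw),(s,bs)),((w,bw),(t,bt)),((s,bs),(t,bt))]: print(tri(*a,*b))
# disc center
print("disc",plane(w,(278.9,192.7),.124),plane(w,(278.9,192.7),.116), "top",plane(t,(424.7,236.8),.124))
for p in [(.533,-.393),(.5315,-.3925),(.5355,-.391)]:
  P=[[*p,0],[*p,.104],[*p,.124]]
  print(p,proj(w,P).round(1).tolist(),proj(s,P).round(1).tolist(),proj(t,P).round(1).tolist())
```

```text
(array([ 0.53203847, -0.39302549,  0.11940632]), np.float64(0.002064331627071779))
(array([ 0.53295673, -0.39257025,  0.12898572]), np.float64(0.0019528417118280567))
(array([ 0.53230269, -0.39627695,  0.11711032]), np.float64(0.0017570720107414797))
disc [ 0.53512769 -0.39116745  0.124     ] [ 0.53313397 -0.39194648  0.116     ] top [ 0.53256968 -0.39143547  0.124     ]
(0.533, -0.393) [[279.9, 168.1], [280.0, 189.8], [280.0, 195.7]] [[232.7, 141.8], [230.3, 119.8], [229.8, 115.3]] [[413.8, 238.0], [423.3, 236.9], [425.2, 236.7]]
(0.5315, -0.3925) [[279.1, 169.1], [278.8, 191.1], [278.8, 197.1]] [[233.1, 141.7], [230.8, 119.7], [230.3, 115.2]] [[413.7, 238.5], [423.1, 237.4], [425.1, 237.2]]
(0.5355, -0.391) [[279.2, 165.6], [278.9, 186.6], [278.9, 192.2]] [[232.4, 142.3], [230.0, 120.4], [229.6, 115.9]] [[413.2, 237.2], [422.6, 236.0], [424.5, 235.8]]
```

The three views agree on the button at about (0.532, -0.3925, 0.123), and the known height is 0.124. Next I'll descend and grasp.

>>> apply_moves:
  moves:
    - [85,[0.5,-1.5,20],0]
    - [85,[0,0,40],0]
    - [85,[0,0,50],0]
    - [85,[0,0,40],0]
    - [85,[0,0,30],0]
    - [85,[0,0,15],0]
    - [85,[0,0,3.5],0]
    - [85,[0,0,0],0]
  grip_force: 60

```text
t: 2.9
tcp_pos: [0.5337, -0.3924, 0.0643]
tcp_rot: [0.001, 0.981, 0.192, 0.001]
wrist_force: [-0.9, 0.8, 1.0]
grip_width: 0.0851
```

Run:
```python
from workcell import arm
from h import *
c=arm.camera("wrist");cv2.imwrite("pics/w2.png",c["img"][:,:,::-1])
o=arm.get_obs();print(o["t"],o["tcp_pos"],o["tcp_rot"],o["wrist_force"])
```

```text
2.95 [ 0.53388907 -0.39251995  0.06476554] [0.00131964 0.98145698 0.1916755  0.00098186] [ 0.20695841  0.46066178 -0.38339235]
```

View pics/w2.png

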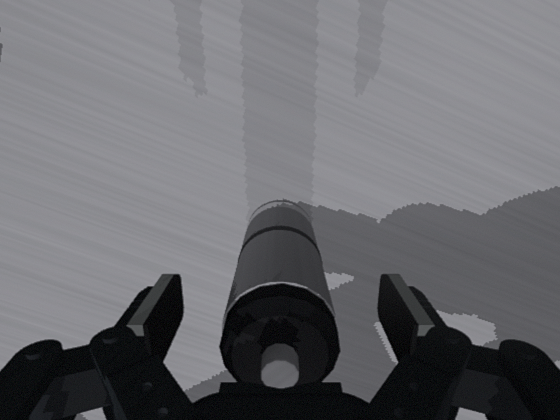

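The grinder sits centred between the pads at column ≈ 280, so I'll close.

>>> apply_moves:
  moves:
    - [60,[0,0,0],0]
    - [50,[0,0,0],0]
    - [44,[0,0,0],0]
    - [40,[0,0,0],0]
    - [36,[0,0,0],0]
    - [30,[0,0,0],0]
    - [30,[0,0,0],0]
  grip_force: 60

```text
t: 3.82
tcp_pos: [0.5334, -0.3921, 0.0635]
tcp_rot: [0.001, 0.981, 0.192, 0.0]
wrist_force: [0.7, -0.0, 4.1]
grip_width: 0.041
```

Run:
```python
from workcell import arm
from h import *
c=arm.camera("wrist");cv2.imwrite("pics/w3.png",c["img"][:,:,::-1])
o=arm.get_obs();print(o["t"],o["tcp_pos"],o["tcp_rot"],o["wrist_force"],o["grip_width"])
```

```text
3.875 [ 0.53336929 -0.39203073  0.06346804] [5.35051977e-04 9.81458261e-01 1.91674893e-01 3.62617173e-04] [ 0.21175954 -0.54399945  4.40693403] 0.0410855229389823
```

View pics/w3.png

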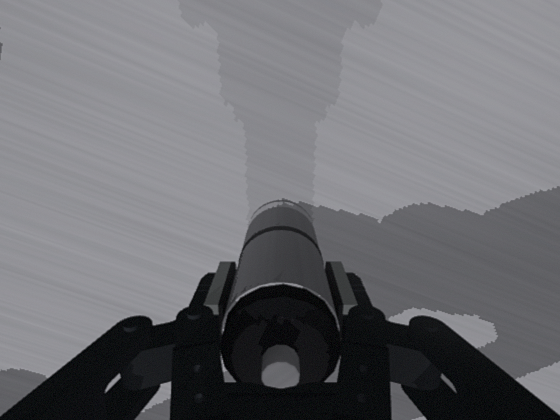

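>>> apply_moves:
  moves:
    - [30,[0,0,-8],0]
    - [30,[0,0,-20],0]
    - [30,[0,0,-30],0]
    - [30,[0,0,-30],0]
    - [30,[0,0,-30],0]
    - [30,[0,0,-20],0]
    - [30,[0,0,-7],0]
    - [30,[0,0,0],0]

```text
t: 4.88
tcp_pos: [0.5331, -0.3917, 0.2083]
tcp_rot: [0.0, 0.981, 0.192, 0.0]
wrist_force: [-0.2, 0.3, -2.3]
grip_width: 0.0406
```

Run:
```python
from workcell import arm
from h import *
c=arm.camera("wrist");cv2.imwrite("pics/w4.png",c["img"][:,:,::-1])
o=arm.get_obs();print(o["t"],o["tcp_pos"],o["tcp_rot"],o["wrist_force"],o["grip_width"])
print(delta(o,[.5697,.1445,.2035]))
```

```text
4.925 [ 0.5327943  -0.39147598  0.2070621 ] [-5.26432300e-04  9.81454164e-01  1.91695761e-01 -4.25996937e-04] [-0.50045808 -0.37190733 -2.69524214] 0.04093417207128246
[ 235.9 -482.7    4. ]
```

View pics/w4.png

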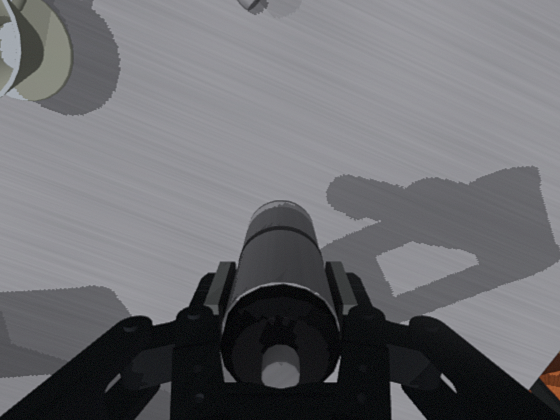

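The grinder is held, with a 2.7 N load matching 0.28 kg, and it looks the same in the hand as before. Next I'll traverse to above the dock.

>>> apply_moves:
  moves:
    - [30,[6,-12,0],0]
    - [30,[14,-28,0],0]
    - [30,[24,-48,0],0]
    - [30,[25,-51,0],0]
    - [30,[25,-51,0],0]
    - [30,[25,-51,0],0]
    - [30,[25,-51,0],0]
    - [30,[25,-51,0],0]
    - [30,[25,-51,0],0]
    - [30,[22,-46,0],0]
    - [30,[14,-31,0],0]
    - [30,[6,-12,0],0]

```text
t: 6.42
tcp_pos: [0.5687, 0.147, 0.2067]
tcp_rot: [-0.0, 0.981, 0.193, -0.001]
wrist_force: [-0.7, -0.3, -2.4]
grip_width: 0.0409
```

>>> apply_moves:
  moves:
    - [30,[0,0,0],0]
    - [30,[0,0,0],0]

```text
t: 6.68
tcp_pos: [0.5699, 0.1433, 0.2075]
tcp_rot: [0.0, 0.982, 0.191, -0.0]
wrist_force: [-0.4, -0.6, -1.6]
grip_width: 0.0409
```

Run:
```python
from workcell import arm
from h import *
for n in ("wrist","top","scene"):
  c=arm.camera(n);cv2.imwrite(f"pics/{n}5.png",c["img"][:,:,::-1])
o=arm.get_obs();print(o["t"],o["tcp_pos"],o["tcp_rot"],o["wrist_force"],o["grip_width"])
t=cv2.imread("pics/top5.png");s=cv2.imread("pics/scene5.png")
z=lambda i,x,y,w,h,k:cv2.resize(i[y:y+h,x:x+w],None,fx=k,fy=k,interpolation=cv2.INTER_NEAREST)
cv2.imwrite("pics/z5.png",np.hstack([z(t,205,190,66,80,6),z(s,290,180,66,80,6)]))
```

```text
6.825 [0.57008884 0.14326203 0.20784709] [ 2.04806154e-04  9.81641019e-01  1.90737693e-01 -2.54199829e-05] [-0.3823795  -0.01739346 -3.16228753] 0.040992166507964646
```

View pics/wrist5.png

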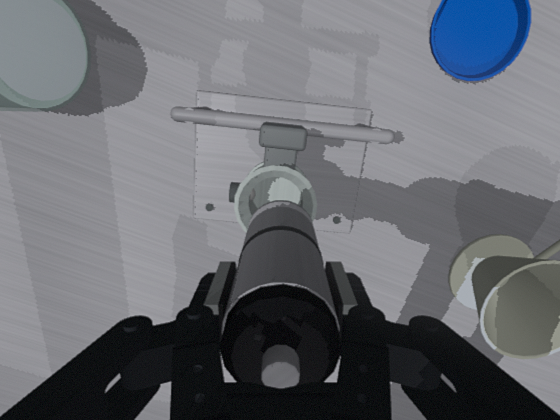

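View pics/z5.png

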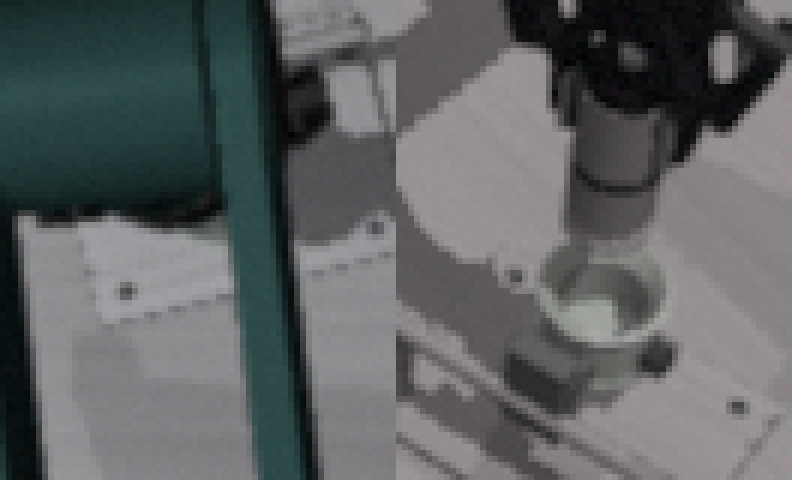

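The wrist view shows the socket rim ellipse spanning columns ≈ 235 to 317 around row 200, with the foot just above it at column ≈ 280. I'll zoom in and fit.

Run:
```python
import cv2
i=cv2.imread("pics/wrist5.png")
cv2.imwrite("pics/w5z.png",cv2.resize(i[155:245,220:340],None,fx=6.5,fy=6.5,interpolation=cv2.INTER_CUBIC))
```

```text
(no output)
```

View pics/w5z.png

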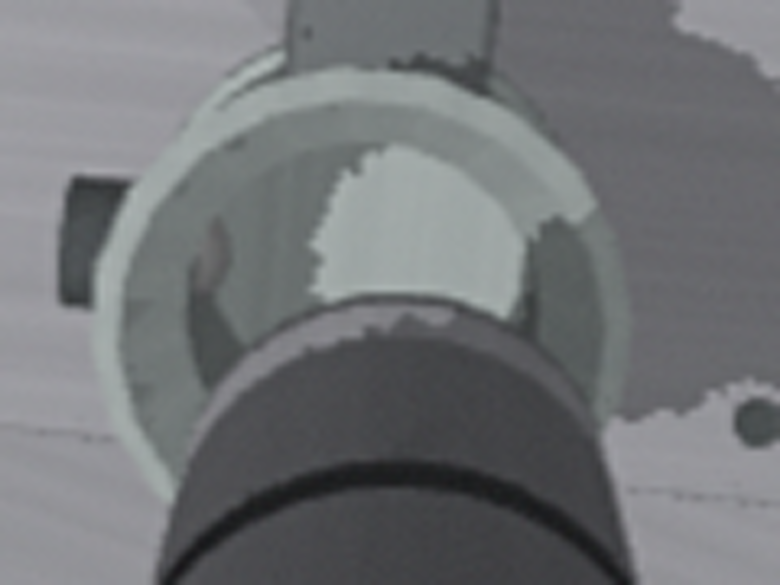

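Run:
```python
from workcell import arm
from h import *
from scipy.optimize import least_squares
c=arm.camera("wrist");o=arm.get_obs()
g=lambda p:((p[0]+.5)/6.5-.5+220,(p[1]+.5)/6.5-.5+155)
inn=[(122,320),(150,225),(200,155),(280,112),(375,100),(480,125),(555,185),(595,255),(606,330)]
out=[(92,300),(165,500),(150,180),(375,68),(470,85),(560,165),(632,320)]
for nm,pts in (("in",inn),("out",out)):
  for z in (.077,.083,.089,.095,.101):
    P=np.array([plane(c,g(p),z)[:2] for p in pts])
    r=least_squares(lambda q:np.hypot(*(P-q[:2]).T)-q[2],[.57,.144,.03])
    print(nm,z,r.x.round(4),"rms",np.sqrt(np.mean(r.fun**2)).round(5))
print(o["tcp_pos"])
for p in [(.5684,.144)]:
  print(proj(c,[[*p,.0885]]))
# where would grinder bottom (35mm wide) centre sit: far edge of foot along tool -x
foot=g((400,293)); print("foot far edge px",foot)
for z in (.140,.144,.148):
  print(z,toolR(o).T@(plane(c,foot,z)-o["tcp_pos"])*1000)
cap=((281.),(368))
```

```text
in 0.077 [0.5625 0.1447 0.0314] rms 0.00019
in 0.083 [0.5643 0.1453 0.0307] rms 0.00018
in 0.089 [0.566 0.146 0.03 ] rms 0.00018
in 0.095 [0.5678 0.1466 0.0294] rms 0.00018
in 0.101 [0.5695 0.1472 0.0287] rms 0.00017
out 0.077 [0.5624 0.145  0.0348] rms 0.00061
out 0.083 [0.5642 0.1456 0.034 ] rms 0.0006
out 0.089 [0.566  0.1463 0.0333] rms 0.00059
out 0.095 [0.5677 0.1469 0.0325] rms 0.00057
out 0.101 [0.5695 0.1475 0.0317] rms 0.00056
[0.57012842 0.14339852 0.20787694]
[[279.07309753 204.4713888 ]]
foot far edge px (281.11538461538464, 199.65384615384616)
0.14 [17.58051381  0.23674103 67.87724689]
0.144 [18.73919382  0.22395509 63.877258  ]
0.148 [19.89787382  0.21116916 59.87726912]
```

>>> apply_moves:
  moves:
    - [30,[0,-1.5,5],0]
    - [30,[0,-2,15],0]
    - [30,[0,0,8],0]
    - [30,[0,0,2],0]
    - [30,[0,0,0],0]
    - [30,[0,0,0],0]

```text
t: 7.62
tcp_pos: [0.569, 0.1479, 0.1784]
tcp_rot: [0.0, 0.981, 0.192, 0.001]
wrist_force: [-0.7, -1.0, -1.9]
grip_width: 0.0412
```

Run:
```python
from workcell import arm
from h import *
for n in ("wrist","scene"):
  c=arm.camera(n);cv2.imwrite(f"pics/{n}6.png",c["img"][:,:,::-1])
o=arm.get_obs();print(o["t"],o["tcp_pos"],o["tcp_rot"],o["wrist_force"],o["grip_width"])
w=cv2.imread("pics/wrist6.png");s=cv2.imread("pics/scene6.png")
z=lambda i,x,y,w,h,k:cv2.resize(i[y:y+h,x:x+w],None,fx=k,fy=k,interpolation=cv2.INTER_CUBIC)
cv2.imwrite("pics/w6z.png",z(w,220,155,120,90,6.5))
cv2.imwrite("pics/s6z.png",z(s,285,180,80,70,8))
```

```text
7.725 [0.5689609  0.14789802 0.17840551] [4.99769458e-05 9.81451315e-01 1.91710676e-01 5.74745974e-04] [ 0.93547739 -0.37016969 -1.37574989] 0.04065785225754391
```

View pics/w6z.png

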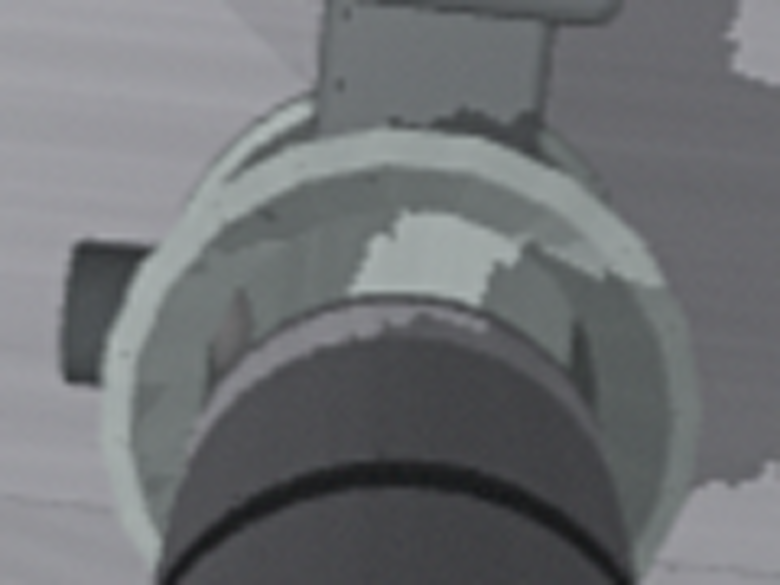

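View pics/s6z.png

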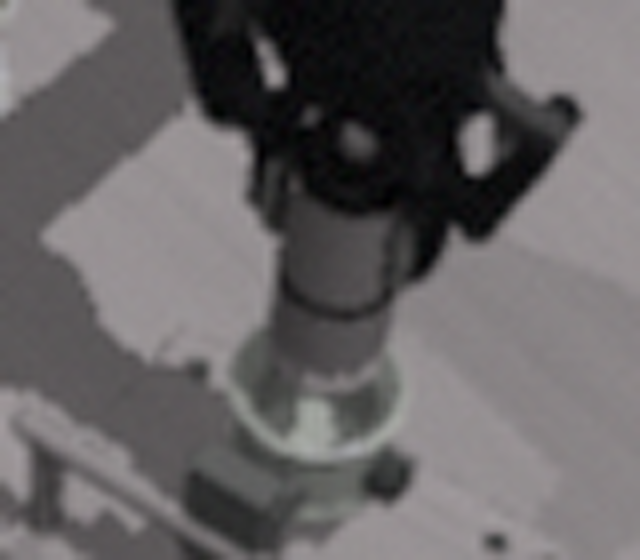

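Run:
```python
from workcell import arm
from h import *
from scipy.optimize import least_squares
c=arm.camera("wrist");o=arm.get_obs()
g=lambda p:((p[0]+.5)/6.5-.5+220,(p[1]+.5)/6.5-.5+155)
inn=[(132,400),(160,320),(210,245),(300,190),(400,168),(510,190),(590,240),(645,310),(668,400)]
foot=g((400,293))
zt=o["tcp_pos"][2]
for z in (.083,.089,.095,.101):
    P=np.array([(toolR(o).T@(plane(c,g(p),z)-o["tcp_pos"]))[:2]*1000 for p in inn])
    r=least_squares(lambda q:np.hypot(*(P-q[:2]).T)-q[2],[0,0,30])
    print(z,"rim centre in tool",r.x.round(2),"rms",np.sqrt(np.mean(r.fun**2)).round(2))
for z in (zt-.0640,zt-.0605):print(z,toolR(o).T@(plane(c,foot,z)-o["tcp_pos"])*1000)
```

```text
0.083 rim centre in tool [-6.79  0.48 30.75] rms 0.19
0.089 rim centre in tool [-4.64  0.45 29.98] rms 0.19
0.095 rim centre in tool [-2.49  0.43 29.21] rms 0.18
0.101 rim centre in tool [-0.34  0.4  28.43] rms 0.18
0.11431507315007317 [18.80427681  0.10201736 64.01774091]
0.11781507315007317 [19.81691283  0.09087717 60.51868697]
```

Run:
```python
from workcell import arm
from h import *
import cv2
s=cv2.imread("pics/scene0.png");t=cv2.imread("pics/top0.png")
z=lambda i,x,y,w,h,k:cv2.resize(i[y:y+h,x:x+w],None,fx=k,fy=k,interpolation=cv2.INTER_CUBIC)
cv2.imwrite("pics/s0z.png",np.hstack([z(s,308,214,34,34,11),z(t,226,204,34,34,11)]))
S=arm.camera("scene")
for P in [(.5646,.1457,.0885),(.5674,.1468,.0967),(.569,.147,.1)]: print(P,proj(S,P))
T=arm.camera("top")
for P in [(.5646,.1457,.0885),(.5674,.1468,.0967),(.569,.147,.1)]: print(P,proj(T,P))
```

```text
(0.5646, 0.1457, 0.0885) [[325.40611118 227.54359815]]
(0.5674, 0.1468, 0.0967) [[325.19781644 226.63138968]]
(0.569, 0.147, 0.1) [[324.93278046 226.28754404]]
(0.5646, 0.1457, 0.0885) [[240.73841068 221.10175957]]
(0.5674, 0.1468, 0.0967) [[240.133302   219.96559509]]
(0.569, 0.147, 0.1) [[239.97583911 219.34794994]]
```

View pics/s0z.png

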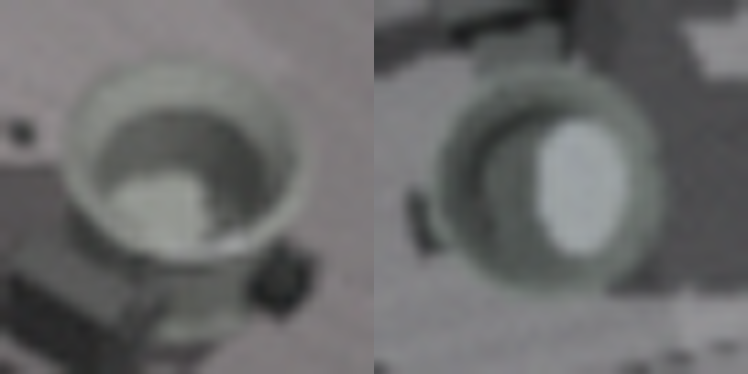

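The wrist-relative fit says the rim centre is at tool (-1.9, +0.4) and z about 0.097. The scene and top views put z nearer 0.089 to 0.095. The grinder axis is at tool x about -1.1. I'll correct by a small amount and go in by feel.

>>> apply_moves:
  moves:
    - [30,[-1.2,0.3,5],0]
    - [30,[0,0,9],0]
    - [30,[0,0,3],0]
    - [30,[0,0,0],0]

```text
t: 8.38
tcp_pos: [0.5673, 0.147, 0.16]
tcp_rot: [0.0, 0.981, 0.192, -0.001]
wrist_force: [-0.9, 0.3, -1.7]
grip_width: 0.0408
```

>>> apply_moves:
  moves:
    - [30,[0,0,2],0]
    - [30,[0,0,2],0]
    - [30,[0,0,2],0]
    - [30,[0,0,0],0]

```text
t: 8.88
tcp_pos: [0.5675, 0.1471, 0.1545]
tcp_rot: [0.0, 0.981, 0.192, -0.0]
wrist_force: [0.1, -0.2, -2.3]
grip_width: 0.0409
```

>>> apply_moves:
  moves:
    - [30,[0,0,2],0]
    - [30,[0,0,2],0]
    - [30,[0,0,0],0]

```text
t: 9.25
tcp_pos: [0.5675, 0.1471, 0.1505]
tcp_rot: [0.0, 0.981, 0.192, -0.0]
wrist_force: [-0.1, -0.4, -2.4]
grip_width: 0.0408
```

Run:
```python
from workcell import arm
from h import *
for n in ("wrist","scene"):
  c=arm.camera(n);cv2.imwrite(f"pics/{n}7.png",c["img"][:,:,::-1])
o=arm.get_obs();print(o["t"],o["tcp_pos"],o["tcp_rot"],o["wrist_force"],o["wrist_torque"],o["grip_width"])
w=cv2.imread("pics/wrist7.png");s=cv2.imread("pics/scene7.png")
z=lambda i,x,y,w,h,k:cv2.resize(i[y:y+h,x:x+w],None,fx=k,fy=k,interpolation=cv2.INTER_CUBIC)
cv2.imwrite("pics/w7z.png",z(w,220,165,120,90,6.5))
cv2.imwrite("pics/s7z.png",z(s,285,180,80,70,8))
```

```text
9.35 [0.56762889 0.14708475 0.15073555] [ 4.85947939e-05  9.81452287e-01  1.91706553e-01 -6.32315162e-05] [ 0.36693759 -0.093865   -1.95258022] [-0.03144497 -0.02017673 -0.01593692] 0.04045608575944295
```

View pics/w7z.png

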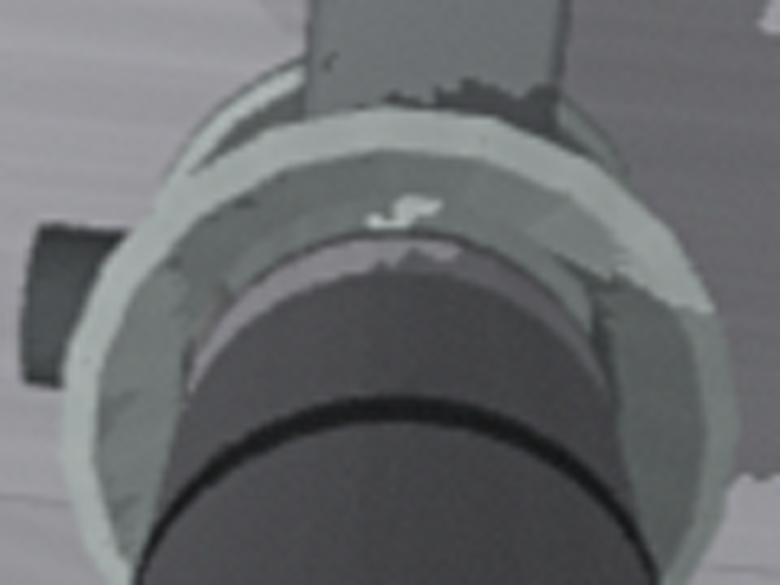

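View pics/s7z.png

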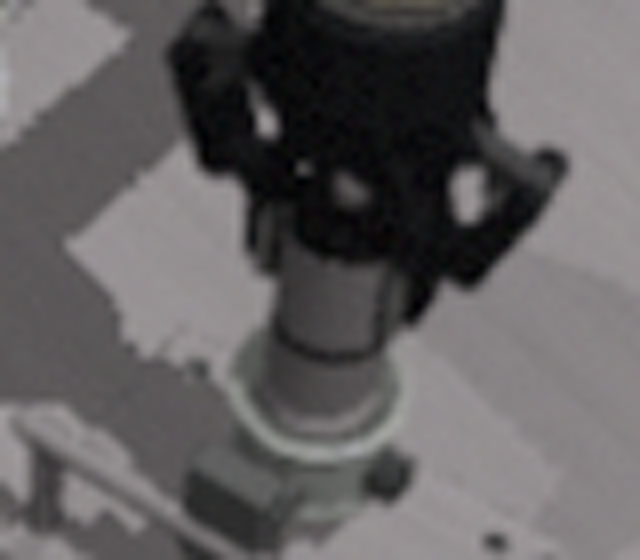

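Run:
```python
from workcell import arm
from h import *
from scipy.optimize import least_squares
c=arm.camera("wrist");o=arm.get_obs()
g=lambda p:((p[0]+.5)/6.5-.5+220,(p[1]+.5)/6.5-.5+165)
inn=[(97,430),(115,360),(150,290),(200,230),(290,172),(390,148),(500,165),(600,220),(665,290),(700,370),(708,430),(698,490)]
foot=g((395,235)); zt=o["tcp_pos"][2]
for z in (.083,.089,.095,.101):
    P=np.array([(toolR(o).T@(plane(c,g(p),z)-o["tcp_pos"]))[:2]*1000 for p in inn])
    r=least_squares(lambda q:np.hypot(*(P-q[:2]).T)-q[2],[0,0,30])
    print(z,"rim centre in tool",r.x.round(2),"rms",np.sqrt(np.mean(r.fun**2)).round(2))
for z in (zt-.0640,zt-.0605):print(z,toolR(o).T@(plane(c,foot,z)-o["tcp_pos"])*1000)
```

```text
0.083 rim centre in tool [-5.5   0.6  30.93] rms 0.28
0.089 rim centre in tool [-3.1   0.57 30.05] rms 0.27
0.095 rim centre in tool [-0.71  0.54 29.17] rms 0.26
0.101 rim centre in tool [ 1.69  0.5  28.29] rms 0.25
0.08683476090459388 [18.02480349 -0.39077041 64.00185352]
0.09033476090459389 [19.05087035 -0.39349469 60.5019612 ]
```

Run:
```python
import cv2,numpy as np
z=lambda n:cv2.resize(cv2.imread(f"pics/{n}.png")[190:240,240:320],None,fx=10,fy=5.9*10/5.9,interpolation=cv2.INTER_NEAREST)
a,b=z("wrist6"),z("wrist7")
cv2.imwrite("pics/cmp.png",cv2.resize(np.vstack([a,b]),(480,600)))
for n in ("wrist4","wrist5","wrist6","wrist7"):
    import os
    p=f"pics/{n}.png"
    if not os.path.exists(p): p="pics/w4.png"
    g=cv2.cvtColor(cv2.imread(p),6).astype(int); print(n,g[194:232,281].tolist()); print(g[228,236:326:1].tolist())
```

```text
wrist4 [148, 148, 147, 148, 151, 153, 92, 92, 120, 126, 121, 95, 84, 71, 72, 73, 71, 71, 71, 72, 68, 72, 70, 68, 71, 69, 70, 68, 66, 67, 68, 61, 40, 28, 34, 39, 66, 69]
[149, 148, 147, 147, 149, 149, 151, 150, 151, 152, 153, 143, 99, 78, 78, 78, 76, 78, 76, 78, 74, 76, 78, 77, 77, 72, 63, 61, 60, 52, 44, 36, 35, 34, 34, 32, 36, 35, 32, 33, 33, 32, 35, 33, 32, 34, 32, 30, 34, 34, 35, 33, 33, 30, 34, 31, 35, 35, 41, 39, 51, 60, 67, 67, 67, 67, 65, 64, 63, 65, 62, 64, 66, 66, 66, 64, 62, 84, 127, 149, 148, 146, 143, 144, 145, 144, 144, 145, 143, 143]
wrist5 [165, 165, 164, 165, 166, 168, 99, 92, 123, 117, 96, 88, 85, 74, 72, 72, 71, 73, 72, 70, 70, 71, 73, 72, 71, 70, 71, 70, 69, 65, 64, 58, 37, 34, 29, 35, 68, 70]
[146, 146, 147, 148, 148, 151, 159, 164, 166, 159, 136, 115, 91, 81, 80, 82, 80, 81, 80, 79, 80, 80, 79, 79, 78, 77, 77, 79, 70, 52, 44, 40, 35, 33, 28, 29, 34, 29, 32, 31, 29, 30, 30, 30, 30, 29, 30, 32, 31, 31, 32, 30, 32, 31, 31, 28, 30, 32, 39, 41, 52, 64, 68, 70, 68, 67, 66, 64, 67, 66, 65, 66, 67, 68, 69, 65, 64, 87, 131, 153, 153, 150, 149, 151, 150, 151, 151, 150, 151
[... 394 characters left out ...]
0, 29, 30, 29, 29, 30, 34, 38, 42, 50, 62, 67, 69, 68, 67, 66, 65, 63, 64, 67, 64, 67, 68, 66, 68, 65, 70, 83, 90, 91, 90, 91, 92, 90, 93, 109, 119, 117, 117]
wrist7 [106, 126, 162, 167, 167, 169, 98, 93, 124, 129, 120, 96, 85, 74, 70, 70, 71, 71, 70, 70, 70, 71, 72, 70, 71, 70, 70, 70, 69, 69, 68, 58, 36, 30, 30, 37, 65, 69]
[101, 105, 108, 114, 116, 116, 114, 113, 116, 114, 115, 102, 85, 82, 81, 82, 80, 81, 81, 79, 78, 80, 79, 77, 80, 79, 77, 79, 72, 56, 42, 40, 33, 30, 30, 31, 30, 29, 31, 30, 29, 30, 27, 27, 28, 30, 29, 29, 27, 31, 29, 28, 30, 29, 29, 31, 28, 31, 38, 43, 48, 61, 67, 68, 67, 65, 66, 63, 67, 62, 67, 66, 66, 65, 66, 64, 63, 64, 67, 80, 91, 89, 89, 90, 93, 90, 92, 93, 92, 94]
```

View pics/cmp.png

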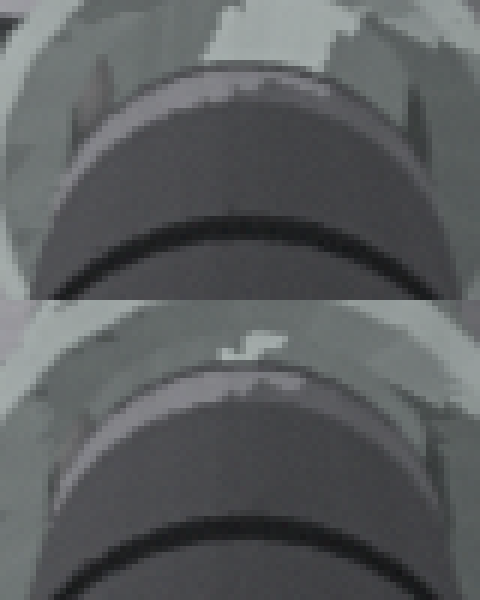

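The foot edge is at row 199.5 in every view, so the grinder has not slipped; my earlier reading was off. The rim centre relative to the grinder is about (+0.8, +0.5) in the tool frame. I'll correct for that and lower.

>>> apply_moves:
  moves:
    - [30,[0.6,0.4,1],0]
    - [30,[0,0,2],0]
    - [30,[0,0,2],0]
    - [30,[0,0,0],0]

```text
t: 9.9
tcp_pos: [0.5682, 0.1469, 0.1454]
tcp_rot: [0.0, 0.981, 0.192, -0.0]
wrist_force: [-0.2, -0.0, -1.5]
grip_width: 0.0411
```

>>> apply_moves:
  moves:
    - [30,[0,0,2],0]
    - [30,[0,0,2],0]
    - [30,[0,0,0],0]

```text
t: 10.28
tcp_pos: [0.5682, 0.1469, 0.1415]
tcp_rot: [0.0, 0.981, 0.192, -0.0]
wrist_force: [-0.0, -0.1, -2.1]
grip_width: 0.0409
```

>>> apply_moves:
  moves:
    - [30,[0,0,1.5],0]
    - [30,[0,0,1.5],0]
    - [30,[0,0,1],0]
    - [30,[0,0,0],0]

```text
t: 10.78
tcp_pos: [0.5683, 0.1469, 0.1376]
tcp_rot: [0.0, 0.981, 0.192, -0.0]
wrist_force: [0.9, 0.5, -1.6]
grip_width: 0.041
```

>>> apply_moves:
  moves:
    - [30,[0,0,1],0]
    - [30,[0,0,1],0]
    - [30,[0,0,1],0]
    - [30,[0,0,0],0]

```text
t: 11.28
tcp_pos: [0.5683, 0.1469, 0.1346]
tcp_rot: [0.0, 0.981, 0.192, -0.0]
wrist_force: [0.0, 0.4, -2.0]
grip_width: 0.0411
```

Run:
```python
from workcell import arm
from h import *
for n in ("wrist","scene"):
  c=arm.camera(n);cv2.imwrite(f"pics/{n}8.png",c["img"][:,:,::-1])
o=arm.get_obs();print(o["t"],o["tcp_pos"],o["wrist_force"],o["wrist_torque"],o["grip_width"])
w=cv2.imread("pics/wrist8.png");s=cv2.imread("pics/scene8.png")
z=lambda i,x,y,w,h,k:cv2.resize(i[y:y+h,x:x+w],None,fx=k,fy=k,interpolation=cv2.INTER_CUBIC)
cv2.imwrite("pics/w8z.png",np.hstack([z(w,215,165,130,110,3.5),z(s,290,190,60,77,5)]))
```

```text
11.375 [0.56835547 0.14695919 0.13477561] [ 0.39167302 -0.33092764 -2.50472076] [-0.04743719  0.01684168 -0.0394322 ] 0.041126034667813005
```

View pics/w8z.png

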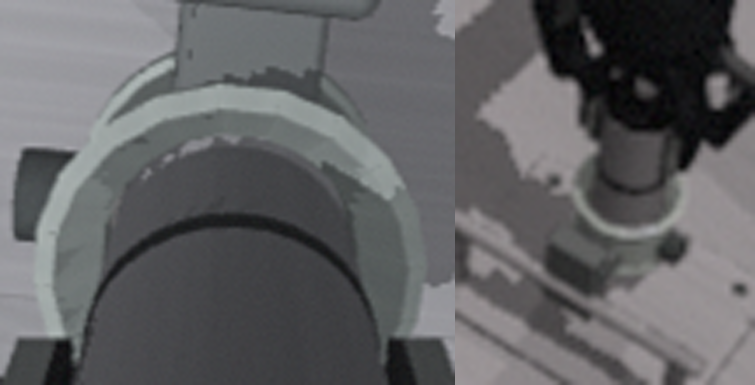

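The foot is inside the bore with no side load. I'll continue in 1 mm steps until it meets the ball.

>>> apply_moves:
  moves:
    - [30,[0,0,1],0]
    - [30,[0,0,1],0]
    - [30,[0,0,0],0]

```text
t: 11.75
tcp_pos: [0.5683, 0.1469, 0.1326]
tcp_rot: [0.0, 0.981, 0.192, -0.0]
wrist_force: [0.5, -0.1, -2.1]
grip_width: 0.0409
```

>>> apply_moves:
  moves:
    - [30,[0,0,1],0]
    - [30,[0,0,1],0]
    - [30,[0,0,0],0]

```text
t: 12.12
tcp_pos: [0.5686, 0.1466, 0.1311]
tcp_rot: [0.0, 0.981, 0.192, 0.0]
wrist_force: [0.3, -0.9, -0.6]
grip_width: 0.0412
```

>>> apply_moves:
  moves:
    - [30,[0,0,1],0]
    - [30,[0,0,1],0]
    - [30,[0,0,0],0]

```text
t: 12.5
tcp_pos: [0.5689, 0.1467, 0.1297]
tcp_rot: [0.0, 0.981, 0.192, 0.001]
wrist_force: [-0.1, -2.9, 2.8]
grip_width: 0.0404
```

>>> apply_moves:
  moves:
    - [30,[0,0,1],0]
    - [30,[0,0,1],0]
    - [30,[0,0,0],0]

```text
t: 12.88
tcp_pos: [0.569, 0.1467, 0.1276]
tcp_rot: [0.0, 0.981, 0.192, 0.001]
wrist_force: [0.7, -3.8, 4.7]
grip_width: 0.0411
```

Ball contact came at a foot height of about 0.067, so the floor is near 0.055. The force is rising with the sink, and I'll continue 1 mm at a time.

>>> apply_moves:
  moves:
    - [30,[0,0,1],0]
    - [30,[0,0,0.5],0]
    - [30,[0,0,0],0]

```text
t: 13.25
tcp_pos: [0.5691, 0.1467, 0.1264]
tcp_rot: [0.0, 0.981, 0.192, 0.001]
wrist_force: [-0.1, -2.7, 5.7]
grip_width: 0.0407
```

>>> apply_moves:
  moves:
    - [30,[0,0,1],0]
    - [30,[0,0,0.5],0]
    - [30,[0,0,0],0]

```text
t: 13.62
tcp_pos: [0.5692, 0.1467, 0.1253]
tcp_rot: [0.0, 0.981, 0.192, 0.001]
wrist_force: [-0.6, -2.9, 6.8]
grip_width: 0.0409
```

>>> apply_moves:
  moves:
    - [30,[0,0,1],0]
    - [30,[0,0,0],0]

```text
t: 13.88
tcp_pos: [0.5692, 0.1468, 0.1246]
tcp_rot: [0.0, 0.981, 0.192, 0.001]
wrist_force: [-0.1, -2.3, 8.2]
grip_width: 0.041
```

>>> apply_moves:
  moves:
    - [30,[0,0,1],0]
    - [30,[0,0,0],0]

```text
t: 14.12
tcp_pos: [0.5693, 0.1468, 0.1238]
tcp_rot: [0.0, 0.981, 0.192, 0.002]
wrist_force: [-0.9, -2.3, 8.8]
grip_width: 0.0405
```

>>> apply_moves:
  moves:
    - [30,[0,0,1],0]
    - [30,[0,0,0],0]

```text
t: 14.38
tcp_pos: [0.5693, 0.1468, 0.1231]
tcp_rot: [0.0, 0.981, 0.192, 0.002]
wrist_force: [-2.0, -3.0, 9.4]
grip_width: 0.0411
```

>>> apply_moves:
  moves:
    - [30,[0,0,1],0]
    - [30,[0,0,0],0]

```text
t: 14.62
tcp_pos: [0.5693, 0.1468, 0.1222]
tcp_rot: [0.0, 0.981, 0.192, 0.002]
wrist_force: [-1.7, -2.7, 10.9]
grip_width: 0.041
```

>>> apply_moves:
  moves:
    - [30,[0,0,1],0]
    - [30,[0,0,0],0]

```text
t: 14.88
tcp_pos: [0.5693, 0.1468, 0.1214]
tcp_rot: [0.0, 0.981, 0.192, 0.002]
wrist_force: [-1.6, -2.8, 11.5]
grip_width: 0.0407
```

>>> apply_moves:
  moves:
    - [30,[0,0,1],0]
    - [30,[0,0,0],0]

```text
t: 15.12
tcp_pos: [0.5694, 0.1468, 0.1206]
tcp_rot: [0.0, 0.981, 0.192, 0.002]
wrist_force: [-2.4, -3.7, 11.9]
grip_width: 0.0412
```

>>> apply_moves:
  moves:
    - [30,[0,0,1],0]
    - [30,[0,0,0],0]

```text
t: 15.38
tcp_pos: [0.5694, 0.1468, 0.1199]
tcp_rot: [0.0, 0.981, 0.192, 0.002]
wrist_force: [-2.3, -3.5, 12.9]
grip_width: 0.0411
```

Run:
```python
from workcell import arm
from h import *
for n in ("wrist","scene"):
  c=arm.camera(n);cv2.imwrite(f"pics/{n}9.png",c["img"][:,:,::-1])
o=arm.get_obs();print(o["t"],o["tcp_pos"],o["wrist_force"],o["wrist_torque"],o["grip_width"])
w=cv2.imread("pics/wrist9.png");s=cv2.imread("pics/scene9.png")
z=lambda i,x,y,w,h,k:cv2.resize(i[y:y+h,x:x+w],None,fx=k,fy=k,interpolation=cv2.INTER_CUBIC)
cv2.imwrite("pics/w9z.png",np.hstack([z(w,215,165,130,110,3.5),z(s,290,190,60,77,5)]))
for n in("wrist4","wrist7","wrist8","wrist9"):
    p="pics/w4.png" if n=="wrist4" else f"pics/{n}.png"
    g=cv2.cvtColor(cv2.imread(p),6).astype(int); print(n,g[220:236,281].tolist(),g[340:395,281].tolist())
```

```text
15.475 [0.56939338 0.14680719 0.11994071] [-2.6693604  -4.1561136  12.42408936] [-0.74408626  0.40408111 -0.03378001] 0.04086300829057382
wrist4 [70, 68, 66, 67, 68, 61, 40, 28, 34, 39, 66, 69, 66, 68, 68, 65] [8, 9, 10, 12, 25, 49, 53, 52, 53, 52, 52, 51, 54, 53, 53, 57, 56, 55, 56, 57, 60, 64, 84, 88, 83, 90, 101, 100, 101, 102, 102, 101, 99, 101, 101, 101, 103, 105, 104, 104, 102, 103, 102, 100, 104, 104, 106, 111, 60, 16, 8, 13, 11, 12, 9]
wrist7 [70, 70, 69, 69, 68, 58, 36, 30, 30, 37, 65, 69, 70, 68, 68, 68] [9, 5, 12, 5, 20, 51, 56, 56, 57, 55, 58, 55, 57, 58, 57, 56, 57, 59, 60, 60, 63, 67, 92, 106, 108, 106, 107, 107, 106, 106, 105, 106, 106, 106, 106, 108, 108, 109, 109, 108, 109, 106, 106, 107, 108, 108, 112, 115, 61, 17, 10, 12, 10, 13, 11]
wrist8 [71, 70, 70, 72, 72, 62, 38, 31, 31, 36, 66, 71, 69, 68, 69, 68] [11, 12, 12, 7, 22, 48, 55, 55, 56, 55, 54, 55, 56, 55, 56, 56, 58, 59, 61, 60, 63, 67, 95, 105, 107, 109, 108, 107, 108, 106, 107, 106, 108, 106, 107, 107, 109, 110, 109, 109, 107, 107, 107, 106, 108, 109, 113, 116, 62, 20, 14, 15, 16, 5, 10]
wrist9 [72, 69, 71, 70, 72, 73, 40, 29, 31, 33, 59, 69, 69, 70, 68, 69] [12, 6, 10, 9, 26, 52, 54, 57, 57, 56, 57, 58, 59, 57, 59, 59, 60, 59, 60, 61, 65, 70, 102, 107, 107, 109, 107, 106, 107, 107, 107, 104, 107, 107, 108, 109, 108, 110, 110, 110, 108, 108, 109, 107, 107, 109, 113, 116, 64, 21, 12, 16, 14, 15, 4]
```

View pics/w9z.png

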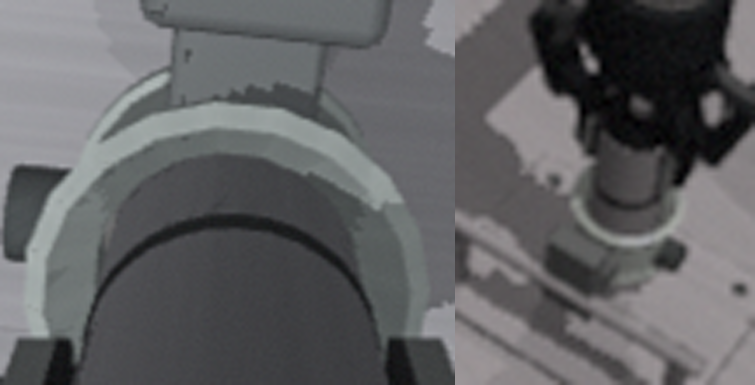

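The grinder has not slipped in the grip. The socket is about 11 mm down and has not clicked yet, so I'll carry on.

>>> apply_moves:
  moves:
    - [30,[0,0,1],0]
    - [30,[0,0,0],0]

```text
t: 15.72
tcp_pos: [0.5694, 0.1468, 0.1192]
tcp_rot: [0.0, 0.981, 0.192, 0.002]
wrist_force: [-2.8, -3.7, 13.2]
grip_width: 0.0411
```

>>> apply_moves:
  moves:
    - [30,[0,0,0.7],0]
    - [30,[0,0,0],0]

```text
t: 15.98
tcp_pos: [0.5694, 0.1468, 0.1186]
tcp_rot: [0.0, 0.981, 0.192, 0.002]
wrist_force: [-2.8, -2.7, 14.2]
grip_width: 0.041
```

The load has drifted the TCP about +1.2 mm in x, which gives side drag on the bore wall. I'll relieve that first.

>>> apply_moves:
  moves:
    - [30,[-0.6,-0.2,0],0]
    - [30,[-0.4,-0.2,0],0]
    - [30,[0,0,0],0]

```text
t: 16.35
tcp_pos: [0.5692, 0.1468, 0.119]
tcp_rot: [0.001, 0.981, 0.192, 0.003]
wrist_force: [-1.7, -4.0, 12.8]
grip_width: 0.0405
```

>>> apply_moves:
  moves:
    - [30,[0,0,0.7],0]
    - [30,[0,0,0],0]

```text
t: 16.6
tcp_pos: [0.5692, 0.1468, 0.1183]
tcp_rot: [0.001, 0.981, 0.192, 0.003]
wrist_force: [-1.1, -2.6, 13.6]
grip_width: 0.0408
```

>>> apply_moves:
  moves:
    - [30,[0,0,1],0]
    - [30,[0,0,0],0]

```text
t: 16.85
tcp_pos: [0.5688, 0.1472, 0.1151]
tcp_rot: [0.0, 0.981, 0.192, 0.002]
wrist_force: [1.9, -2.0, 7.1]
grip_width: 0.0411
```

>>> apply_moves:
  moves:
    - [30,[0,0,1],0]
    - [30,[0,0,0],0]

```text
t: 17.1
tcp_pos: [0.5689, 0.1472, 0.1143]
tcp_rot: [0.0, 0.981, 0.192, 0.002]
wrist_force: [1.2, -1.6, 8.8]
grip_width: 0.0408
```

The force dropped from 13.6 to 7.1 N, which is the click. I'll seat it a little further, staying well under 25 N.

>>> apply_moves:
  moves:
    - [30,[0,0,1],0]
    - [30,[0,0,0],0]

```text
t: 17.35
tcp_pos: [0.5689, 0.1472, 0.1135]
tcp_rot: [0.0, 0.981, 0.192, 0.002]
wrist_force: [1.0, -2.3, 8.5]
grip_width: 0.0405
```

>>> apply_moves:
  moves:
    - [30,[0,0,1],0]
    - [30,[0,0,0],0]

```text
t: 17.6
tcp_pos: [0.569, 0.1473, 0.1128]
tcp_rot: [0.0, 0.981, 0.192, 0.003]
wrist_force: [0.1, -2.7, 9.5]
grip_width: 0.0406
```

Run:
```python
from workcell import arm
from h import *
for n in ("wrist","scene"):
  c=arm.camera(n);cv2.imwrite(f"pics/{n}10.png",c["img"][:,:,::-1])
o=arm.get_obs();print(o["t"],o["tcp_pos"],o["wrist_force"],o["wrist_torque"],o["grip_width"])
w=cv2.imread("pics/wrist10.png");s=cv2.imread("pics/scene10.png")
z=lambda i,x,y,w,h,k:cv2.resize(i[y:y+h,x:x+w],None,fx=k,fy=k,interpolation=cv2.INTER_CUBIC)
cv2.imwrite("pics/w10z.png",np.hstack([z(w,215,165,130,110,3.5),z(s,290,190,60,77,5)]))
for n in("wrist8","wrist10"):
    g=cv2.cvtColor(cv2.imread(f"pics/{n}.png"),6).astype(int); print(n,g[220:236,281].tolist(),g[340:395,281].tolist())
```

```text
17.7 [0.5689645  0.14724591 0.11287708] [ 0.26491453 -1.80026127  9.56363418] [-0.46469968 -0.04388818  0.00167208] 0.0411526698364939
wrist8 [71, 70, 70, 72, 72, 62, 38, 31, 31, 36, 66, 71, 69, 68, 69, 68] [11, 12, 12, 7, 22, 48, 55, 55, 56, 55, 54, 55, 56, 55, 56, 56, 58, 59, 61, 60, 63, 67, 95, 105, 107, 109, 108, 107, 108, 106, 107, 106, 108, 106, 107, 107, 109, 110, 109, 109, 107, 107, 107, 106, 108, 109, 113, 116, 62, 20, 14, 15, 16, 5, 10]
wrist10 [69, 71, 68, 64, 68, 68, 37, 32, 29, 33, 60, 69, 68, 70, 70, 69] [11, 11, 10, 1, 26, 53, 57, 57, 56, 57, 56, 56, 56, 58, 59, 59, 58, 59, 59, 63, 64, 70, 98, 108, 109, 109, 105, 107, 108, 108, 106, 107, 106, 106, 107, 108, 109, 110, 109, 110, 109, 108, 108, 105, 109, 109, 114, 116, 64, 18, 6, 18, 10, 8, 7]
```

View pics/w10z.png

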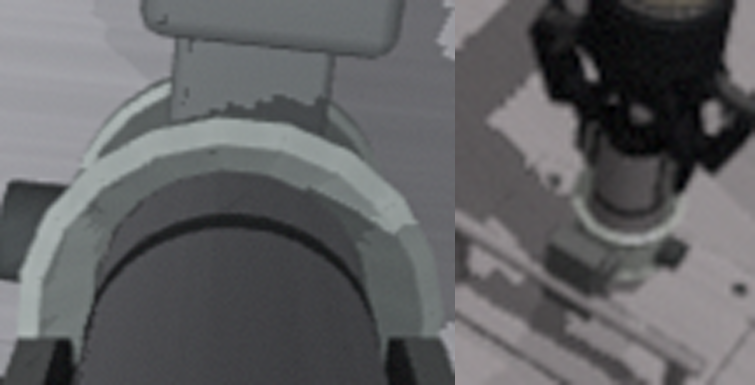

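The rim's apparent width grew by about 1.077 between the two views. That puts the rim about 41 mm above the foot; fully home is 42 and not clicked is about 32. I'll let the socket rise before releasing.

>>> apply_moves:
  moves:
    - [30,[0,0,-1.5],0]
    - [30,[0,0,-1.5],0]
    - [30,[0,0,-1],0]
    - [30,[0,0,0],0]

```text
t: 18.2
tcp_pos: [0.5688, 0.1472, 0.1159]
tcp_rot: [0.0, 0.981, 0.192, 0.002]
wrist_force: [2.0, -1.4, 6.1]
grip_width: 0.0409
```

>>> apply_moves:
  moves:
    - [30,[0,0,-1.5],0]
    - [30,[0,0,-1.5],0]
    - [30,[0,0,0],0]

```text
t: 18.58
tcp_pos: [0.5685, 0.147, 0.1179]
tcp_rot: [0.0, 0.981, 0.192, 0.002]
wrist_force: [4.5, -1.5, 3.7]
grip_width: 0.0408
```

>>> apply_moves:
  moves:
    - [30,[0.7,0.2,-1],0]
    - [30,[0.4,0.2,-1],0]
    - [30,[0,0,0],0]

```text
t: 18.95
tcp_pos: [0.5684, 0.1466, 0.1186]
tcp_rot: [0.0, 0.981, 0.192, -0.0]
wrist_force: [5.3, -2.2, -0.2]
grip_width: 0.0412
```

>>> apply_moves:
  moves:
    - [30,[0,0,-1],0]
    - [30,[0,0,-0.5],0]
    - [30,[0,0,0],0]

```text
t: 19.32
tcp_pos: [0.5681, 0.1465, 0.1187]
tcp_rot: [0.0, 0.981, 0.192, -0.001]
wrist_force: [6.3, -1.7, -3.9]
grip_width: 0.0408
```

The socket reached its free-height stop with the foot at about 0.055. Unclicked it would be at about 0.067, so it is home. I'll undo the slight upward pull before letting go.

>>> apply_moves:
  moves:
    - [30,[0.5,0.2,1],0]
    - [30,[0.5,0.2,0.5],0]
    - [30,[0,0,0],0]

```text
t: 19.7
tcp_pos: [0.5687, 0.1467, 0.1186]
tcp_rot: [0.0, 0.981, 0.192, -0.001]
wrist_force: [2.2, -3.4, 0.1]
grip_width: 0.041
```

>>> apply_moves:
  moves:
    - [41,[0,0,0],0]
    - [43,[0,0,0],0]
    - [48,[0,0,0],0]
    - [60,[0,0,0],0]
    - [75,[0,0,0],0]
    - [85,[0,0,0],0]
    - [85,[0,0,0],0]
  grip_force: 20

```text
t: 20.58
tcp_pos: [0.5695, 0.1471, 0.1194]
tcp_rot: [-0.0, 0.981, 0.192, -0.0]
wrist_force: [-0.3, -1.0, -0.5]
grip_width: 0.0849
```

Run:
```python
from workcell import arm
from h import *
for n in ("wrist","scene"):
  c=arm.camera(n);cv2.imwrite(f"pics/{n}11.png",c["img"][:,:,::-1])
o=arm.get_obs();print(o["t"],o["tcp_pos"],o["wrist_force"],o["wrist_torque"],o["grip_width"])
```

```text
20.675 [0.56953281 0.14702096 0.11940176] [0.31892907 0.19240672 0.32826311] [ 0.01526967 -0.00421576  0.01981167] 0.0852272356685404
```

View pics/wrist11.png

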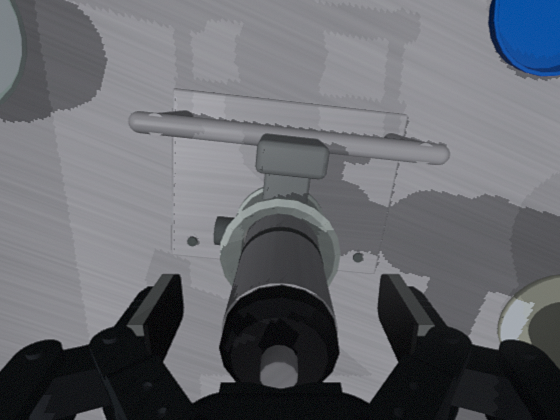

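The fingers are fully open and clear of the grinder, with no force on the wrist. I'll retract straight up.

>>> apply_moves:
  moves:
    - [85,[0,0,-5],0]
    - [85,[0,0,-15],0]
    - [85,[0,0,-30],0]
    - [85,[0,0,-40],0]
    - [85,[0,0,-40],0]
    - [85,[0,0,-25],0]
    - [85,[0,0,-10],0]
    - [85,[-30,0,0],0]
    - [85,[-40,0,0],0]
    - [85,[-40,0,0],0]
    - [85,[-20,0,0],0]
    - [85,[0,0,0],0]

```text
t: 22.18
tcp_pos: [0.4482, 0.0978, 0.2846]
tcp_rot: [0.0, 0.982, 0.191, 0.0]
wrist_force: [0.6, 0.1, 0.7]
grip_width: 0.0851
```

Run:
```python
from workcell import arm
from h import *
C={n:arm.camera(n) for n in ("wrist","scene","top")}
for n,c in C.items(): cv2.imwrite(f"pics/{n}12.png",c["img"][:,:,::-1])
o=arm.get_obs();print(o["t"],o["tcp_pos"],o["wrist_force"],o["grip_width"])
w,s,t=[cv2.imread(f"pics/{n}12.png") for n in("wrist","scene","top")]
z=lambda i,x,y,w,h,k:cv2.resize(i[y:y+h,x:x+w],None,fx=k,fy=k,interpolation=cv2.INTER_CUBIC)
cv2.imwrite("pics/z12.png",np.hstack([z(s,290,170,66,86,6),z(t,205,180,66,86,6)]))
for h in (.055,.067):
  P=[(.568,.1468,h+.124),(.568,.1468,h+.104)]
  print(h,"scene",proj(C["scene"],P),"wrist",proj(C["wrist"],P))
```

```text
22.325 [0.449543   0.0982688  0.28405302] [-0.12074218  0.05979879 -0.57226201] 0.08524334275237319
0.055 scene [[327.89982777 209.23098858]
 [327.17555439 213.66488395]] wrist [[280.28902983  18.13419031]
 [280.26423249  24.63583759]]
0.067 scene [[328.34405837 206.51147407]
 [327.60773492 211.01913819]] wrist [[280.30606716  13.66714903]
 [280.27861604  20.86459566]]
```

View pics/wrist12.png

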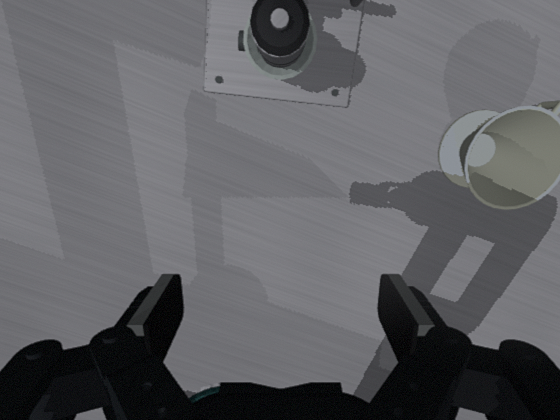

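View pics/z12.png

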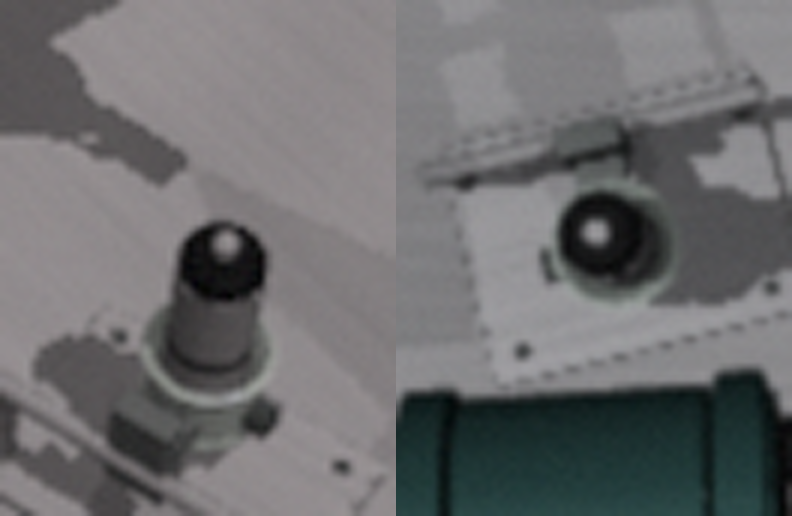

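View pics/top12.png

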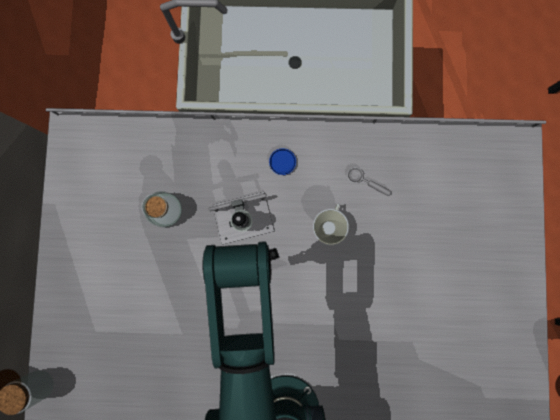

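The final views show the button at (280,18) in the wrist camera; my prediction was (280.3,18.1) if home and (280.3,13.7) if proud. In the scene camera it is at (327.2,209.7), against a home prediction of (327.9,209.2). The grinder is upright, and the lid, scoop, dripper and carafe are at their starting pixels.

Run:
```python
from workcell import arm
print(arm.finish_job())
```

```text
the job is handed in; nothing more can be done
None
```

The hand grinder is clicked home in the spring-hung socket, upright and let go. I handed the job in at about 22 s; `finish_job` gives no verdict.

- **Pick-up and insertion:** I gripped the grinder about 85 mm up, carried it over the dripper and lined it up on the socket with the wrist camera. I then lowered it by feel, meeting the ball with the foot about 67 mm up.
- **Click:** The click came at about 16 N of push, slightly above the stated 9 to 15 N, because of side drag on the bore wall. The wrist force fell suddenly from 13.6 to 7.1 N.
- **Seating:** I pressed about 12 N to seat it, let the socket rise on its spring, took the load off and opened the fingers.
- **Last checks:** With the socket risen, the foot stood at about 55 mm, where it would be about 67 mm if not clicked. The cap button sat within 1 px of the "home" prediction in the wrist and scene views. The wrist force was near zero, and the top view showed no visible shift of the bystanders.
- **What disagreed:** The cameras put the socket rim anywhere from 0.089 to 0.097 m high and differed by about 3 mm in y. I followed the wrist camera, and the foot went in without side load. I had no direct reading of the force on the socket floor.

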